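Change over the tube blocks in a spring-lid block incubator

TASK

Press the incubator's release button so that its lid springs fully open, then move every finished tube block from the pockets to the steel tray, standing upright, and seat every fresh block from the mat flat and square, fully home, in a pocket of its own (any pocket, nose the way the pocket is shaped). When all are in place, push the lid down until it latches shut and let go; leave the bottle, the beaker and the grey box standing where they are.

Things in the scene. Friction and masses are not known exactly. Their poses are not given: they have to be found in the camera images.
- incubator: white bench incubator, fixed, 310 mm wide (y). Origin on the bench under the middle pocket; x away from the robot, z up. Deck 27 mm above bench with 3 pockets in a row along y; rim 40 mm high at x=+-72, y=+-150. Front ledge (x -75 to -145, 25 mm high) has the button and, at x=-85, y=0, a steel catch 68 mm high. Pockets: blocks' stepped outline, 2 mm play all round, nose towards +y only.
- pocket0 (a point): centre of the floor of pocket 0, at y = -92 mm in the incubator's frame, 15 mm above the bench (12 mm below the deck); a seated block's origin coincides with it. Axes as the incubator's; the block's x (nose) lies along +y.
- pocket1 (a point): centre of the floor of pocket 1, at y = 0 mm in the incubator's frame, 15 mm above the bench (12 mm below the deck); a seated block's origin coincides with it. Axes as the incubator's; the block's x (nose) lies along +y.
- pocket2 (a point): centre of the floor of pocket 2, at y = 92 mm in the incubator's frame, 15 mm above the bench (12 mm below the deck); a seated block's origin coincides with it. Axes as the incubator's; the block's x (nose) lies along +y.
- lid (a joint): lid angle, rad: 0 closed, 1.75 open at its stop. Clear-topped clamshell lid 150 deep, 310 wide, 40 mm high, hinged on the far side, opening up and away from the robot. When freed, a spring throws it open in about 1 s and holds it (about 2 N at the tab pushes it back). The catch adds up to about 4 N between 0.1 and 0.05 rad; pushed fully to 0 (snaps at about 0.015) it latches and stays below 0.03.
- lid_hinge (a point): middle of the lid's hinge axis, which runs along the incubator's y; 40 mm above the bench, at x = +75 mm, y = 0 in the incubator's frame. The frame turns with the lid.
- lid_tab (a point): centre of the outer face of the lid's black finger tab (56 wide, 8 thick, 37 mm out from the lid's front wall). 170 mm from the hinge axis, y = -70 mm; lid shut: 50 mm above the bench, face up. Lid open: the tab stands up on top, 0.2 m above the bench, this face away from the robot; push here to close. Turns with the lid: z out of the face, x back towards the hinge.
- release (a joint): travel of the release button, m: 0 up, 0.007 fully down. Vertical spring push button; 1.5 N at first, 5 N fully down. Beyond about 5 mm it frees the lid.
- release_top (a point): centre of the top of the release button (grey disc 30 mm across in a black collar), 48 mm above the bench when up, on the ledge at x = -118 mm, y = +90 mm in the incubator's frame. The lid's front wall is 43 mm behind its centre.
- tray: flat steel cooling tray, fixed, 290 (x) by 135 mm (y), rim 10 mm high, walls and floor 3 mm thick. Origin: centre of the underside, z up. Room for three blocks side by side at x = -85, 0, +85 mm with their length along y. It is left or right of the incubator.
- mat: black rubber mat, fixed, 310 (x) by 140 mm (y), 3 mm thick, origin at the centre of the underside; the fresh blocks stand on it at the start. It is on the other side of the incubator from the tray.
- done0: FINISHED aluminium tube block 76 long (x) x 44 wide (y) x 36 mm high, 0.17-0.34 kg; three 12 mm high white tube caps on top along x. 44 mm wide from x=-38 to +18, then a 28 mm wide nose to x=+38. Origin: centre of underside, z up. Grip across y on the wide part. Starts seated in a pocket under the lid. Two or three are there; an absent one reads None.
- done1: FINISHED aluminium tube block 76 long (x) x 44 wide (y) x 36 mm high, 0.17-0.34 kg; three 12 mm high white tube caps on top along x. 44 mm wide from x=-38 to +18, then a 28 mm wide nose to x=+38. Origin: centre of underside, z up. Grip across y on the wide part. Starts seated in a pocket under the lid. Two or three are there; an absent one reads None.
- done2: FINISHED aluminium tube block 76 long (x) x 44 wide (y) x 36 mm high, 0.17-0.34 kg; three 12 mm high white tube caps on top along x. 44 mm wide from x=-38 to +18, then a 28 mm wide nose to x=+38. Origin: centre of underside, z up. Grip across y on the wide part. Starts seated in a pocket under the lid. Two or three are there; an absent one reads None.
- fresh0: FRESH aluminium tube block 76 long (x) x 44 wide (y) x 36 mm high, 0.17-0.34 kg; three 12 mm high white tube caps on top along x. 44 mm wide from x=-38 to +18, then a 28 mm wide nose to x=+38. Origin: centre of underside, z up. Grip across y on the wide part. Starts on the mat, nose roughly to the mat's +y. Two or three are there; an absent one reads None.
- fresh1: FRESH aluminium tube block 76 long (x) x 44 wide (y) x 36 mm high, 0.17-0.34 kg; three 12 mm high white tube caps on top along x. 44 mm wide from x=-38 to +18, then a 28 mm wide nose to x=+38. Origin: centre of underside, z up. Grip across y on the wide part. Starts on the mat, nose roughly to the mat's +y. Two or three are there; an absent one reads None.
- fresh2: FRESH aluminium tube block 76 long (x) x 44 wide (y) x 36 mm high, 0.17-0.34 kg; three 12 mm high white tube caps on top along x. 44 mm wide from x=-38 to +18, then a 28 mm wide nose to x=+38. Origin: centre of underside, z up. Grip across y on the wide part. Starts on the mat, nose roughly to the mat's +y. Two or three are there; an absent one reads None.
- reagent: amber glass bottle, 56 mm across, 110 mm high, on the bench beyond; bystander. Origin: centre of its underside.
- beaker: glass beaker, 70 mm across, 85 mm high, on the bench beyond; bystander. Origin: centre of its underside.
- tipbox: grey box 60 by 110 by 45 mm on the bench behind the incubator; bystander. Origin: centre of its underside.
Not all that is in view belongs to the job. Leave any blue or pink look-alike of the fresh1 alone. What is shaped like the fresh0 but pink is not meant.

How it is judged:
On the way, in this order (a step that is already met when the one before it is completed fails the run):
1. the release button is pressed while the lid is shut (value of joint release above 0.0035 m and value of joint lid below 0.5 rad), for 0.02 s.
2. the lid has sprung open to its stop (value of joint lid above 1.65 rad), for 0.2 s.
3. with the lid open, every finished block stands on the tray and every fresh block is seated in a pocket (x of done0 in the frame of tray between -0.13 and 0.13 m and y of done0 in the frame of tray between -0.053 and 0.053 m and z of done0 in the frame of tray between -0.01 and 0.01 m and angle between each of done0, done1, done2's own z axis and vertical below 0.1 rad and x of done1 in the frame of tray between -0.13 and 0.13 m and y of done1 in the frame of tray between -0.053 and 0.053 m and z of done1 in the frame of tray between -0.01 and 0.01 m and x of done2 in the frame of tray between -0.13 and 0.13 m and y of done2 in the frame of tray between -0.053 and 0.053 m and z of done2 in the frame of tray between -0.01 and 0.01 m and ((horizontal distance between fresh0 and pocket0 below 0.006 m and z of fresh0 in the frame of pocket0 between -0.004 and 0.004 m and angle between the x axis of fresh0 and the y axis of incubator, either way round below 0.09 rad and angle between fresh0's own z axis and vertical below 0.06 rad) or (horizontal distance between fresh0 and pocket1 below 0.006 m and z of fresh0 in the frame of pocket1 between -0.004 and 0.004 m and angle between the x axis of fresh0 and the y axis of incubator, either way round below 0.09 rad and angle between fresh0's own z axis and vertical below 0.06 rad) or (horizontal distance between fresh0 and pocket2 below 0.006 m and z of fresh0 in the frame of pocket2 between -0.004 and 0.004 m and angle between the x axis of fresh0 and the y axis of incubator, either way round below 0.09 rad and angle between fresh0's own z axis and vertical below 0.06 rad)) and ((horizontal distance between fresh1 and pocket0 below 0.006 m and z of fresh1 in the frame of pocket0 between -0.004 and 0.004 m and angle between the x axis of fresh1 and the y axis of incubator, either way round below 0.09 rad and angle between fresh1's own z axis and vertical below 0.06 rad) or (horizontal distance between fresh1 and pocket1 below 0.006 m and z of fresh1 in the frame of pocket1 between -0.004 and 0.004 m and angle between the x axis of fresh1 and the y axis of incubator, either way round below 0.09 rad and angle between fresh1's own z axis and vertical below 0.06 rad) or (horizontal distance between fresh1 and pocket2 below 0.006 m and z of fresh1 in the frame of pocket2 between -0.004 and 0.004 m and angle between the x axis of fresh1 and the y axis of incubator, either way round below 0.09 rad and angle between fresh1's own z axis and vertical below 0.06 rad)) and ((horizontal distance between fresh2 and pocket0 below 0.006 m and z of fresh2 in the frame of pocket0 between -0.004 and 0.004 m and angle between the x axis of fresh2 and the y axis of incubator, either way round below 0.09 rad and angle between fresh2's own z axis and vertical below 0.06 rad) or (horizontal distance between fresh2 and pocket1 below 0.006 m and z of fresh2 in the frame of pocket1 between -0.004 and 0.004 m and angle between the x axis of fresh2 and the y axis of incubator, either way round below 0.09 rad and angle between fresh2's own z axis and vertical below 0.06 rad) or (horizontal distance between fresh2 and pocket2 below 0.006 m and z of fresh2 in the frame of pocket2 between -0.004 and 0.004 m and angle between the x axis of fresh2 and the y axis of incubator, either way round below 0.09 rad and angle between fresh2's own z axis and vertical below 0.06 rad)) and value of joint lid above 1.2 rad), for 0.2 s.
At the end, for the whole second after the job is handed in: Every finished block stands upright (within 0.1 rad) within the tray on its floor; every fresh block is in a pocket: within 6 mm of its centre, 4 mm of its floor height, square within 0.09 rad and level within 0.06 rad; all at rest; the lid is latched (below 0.03 rad) (x of done0 in the frame of tray between -0.13 and 0.13 m and y of done0 in the frame of tray between -0.053 and 0.053 m and z of done0 in the frame of tray between -0.01 and 0.01 m and angle between each of done0, done1, done2's own z axis and vertical below 0.1 rad and x of done1 in the frame of tray between -0.13 and 0.13 m and y of done1 in the frame of tray between -0.053 and 0.053 m and z of done1 in the frame of tray between -0.01 and 0.01 m and x of done2 in the frame of tray between -0.13 and 0.13 m and y of done2 in the frame of tray between -0.053 and 0.053 m and z of done2 in the frame of tray between -0.01 and 0.01 m and ((horizontal distance between fresh0 and pocket0 below 0.006 m and z of fresh0 in the frame of pocket0 between -0.004 and 0.004 m and angle between the x axis of fresh0 and the y axis of incubator, either way round below 0.09 rad and angle between fresh0's own z axis and vertical below 0.06 rad) or (horizontal distance between fresh0 and pocket1 below 0.006 m and z of fresh0 in the frame of pocket1 between -0.004 and 0.004 m and angle between the x axis of fresh0 and the y axis of incubator, either way round below 0.09 rad and angle between fresh0's own z axis and vertical below 0.06 rad) or (horizontal distance between fresh0 and pocket2 below 0.006 m and z of fresh0 in the frame of pocket2 between -0.004 and 0.004 m and angle between the x axis of fresh0 and the y axis of incubator, either way round below 0.09 rad and angle between fresh0's own z axis and vertical below 0.06 rad)) and ((horizontal distance between fresh1 and pocket0 below 0.006 m and z of fresh1 in the frame of pocket0 between -0.004 and 0.004 m and angle between the x axis of fresh1 and the y axis of incubator, either way round below 0.09 rad and angle between fresh1's own z axis and vertical below 0.06 rad) or (horizontal distance between fresh1 and pocket1 below 0.006 m and z of fresh1 in the frame of pocket1 between -0.004 and 0.004 m and angle between the x axis of fresh1 and the y axis of incubator, either way round below 0.09 rad and angle between fresh1's own z axis and vertical below 0.06 rad) or (horizontal distance between fresh1 and pocket2 below 0.006 m and z of fresh1 in the frame of pocket2 between -0.004 and 0.004 m and angle between the x axis of fresh1 and the y axis of incubator, either way round below 0.09 rad and angle between fresh1's own z axis and vertical below 0.06 rad)) and ((horizontal distance between fresh2 and pocket0 below 0.006 m and z of fresh2 in the frame of pocket0 between -0.004 and 0.004 m and angle between the x axis of fresh2 and the y axis of incubator, either way round below 0.09 rad and angle between fresh2's own z axis and vertical below 0.06 rad) or (horizontal distance between fresh2 and pocket1 below 0.006 m and z of fresh2 in the frame of pocket1 between -0.004 and 0.004 m and angle between the x axis of fresh2 and the y axis of incubator, either way round below 0.09 rad and angle between fresh2's own z axis and vertical below 0.06 rad) or (horizontal distance between fresh2 and pocket2 below 0.006 m and z of fresh2 in the frame of pocket2 between -0.004 and 0.004 m and angle between the x axis of fresh2 and the y axis of incubator, either way round below 0.09 rad and angle between fresh2's own z axis and vertical below 0.06 rad)) and value of joint lid below 0.03 rad and linear speed of each of done0, done1, done2, fresh0, fresh1, fresh2 below 0.02 m/s); the robot touches nothing.
It fails at once if the bottle is shoved more than 40 mm or tipped over (distance of reagent from where it was at the start of the episode above 0.04 m or angle between reagent's own z axis and vertical above 0.5 rad).
It fails at once if the beaker is shoved more than 40 mm or tipped over (distance of beaker from where it was at the start of the episode above 0.04 m or angle between beaker's own z axis and vertical above 0.5 rad).
It fails at once if the grey box is shoved more than 40 mm or tipped over (distance of tipbox from where it was at the start of the episode above 0.04 m or angle between tipbox's own z axis and vertical above 0.5 rad).
Of done0, done1, done2 only 2 to 3 are there at a start; the rules pass over those that are not, and their reading is None.
Of fresh0, fresh1, fresh2 only 2 to 3 are there at a start; the rules pass over those that are not, and their reading is None.
At some moment in a run one of fresh0, fresh1, fresh2 may be knocked a few centimetres aside while the robot is not near it.
Once in a run the grip may slacken for a moment while it holds something.
It also fails if it takes over 210 s, if anything falls off the work surface, if the arm or the gripper's body presses on something with over 40 N, if the wrist force passes 120 N, or if a joint passes its speed limit or range.

ROBOT

A 6-joint arm with a two-finger parallel gripper is mounted at the origin on the work surface. World frame = base frame: x ahead of the robot, y to its left, z up, the work surface at z = 0. Lengths are in m, angles in rad, forces in N, time in s.
With the tool pointing down it reaches from about 0.325 to 0.775 m from the base axis. Payload 5.5 kg.
Tool frame: the origin (TCP) lies between the finger pads; the fingertips stand 8 mm ahead of it and the grasp point (between the pads) lies 11 mm behind it (tcp_to_tips is the distance from the TCP to the fingertips, in m); z points along the fingers, y is the line along which they close (so a half turn about z gives the same grasp; the last joint's range is limited). The gripper opens to 88 mm and grips with 3 to 60 N. Pads are 20 mm wide; open, the fingers measure 115 mm over their backs; the gripper's body (75 mm by 178 mm) begins 61 mm behind the grasp point.
Start: joints at [1.093, 0.091, 1.231, -0, 1.82, -0.057], TCP at [0.245, 0.548, 0.231] pointing down, gripper open.
Joint ranges: [-2.87, 2.87], [-0.86, 2.18], [0.17, 2.46], [-1.51, 4.65], [0.06, 2.69], [-2.65, 2.65]. Speed limits (rad/s): [2.57, 2.57, 3.01, 3.14, 3.14, 3.14].

INTERFACE

Orientations are given as a unit quaternion [w, x, y, z].
In Python, from bench import * gives the robot as it stands. Calls block until the motion is done:
- move_to(position, orientation): joint-space move of the TCP to a pose.
- move_l(position, speed=0.15, orientation=None): straight line of the TCP; orientation=None keeps the orientation; speed is the mean speed in m/s.
- movej(angles): joint-space move.
- gripper_open() and close(): open the fingers fully, or close them until they stop; the grip force is fixed at half the most.
- hold(seconds).
- inverse_kinematics(position, orientation): joint angles nearest the present ones, or None.
- state(): the state.
- get_image(name): name is "scene" or "top"; returns a dict with "frame" (420x560x3 uint8, blue, green, red), "depth" (420x560 float32, m along the optical axis (not along the pixel's ray), 0 where there is no reading), "camera_matrix" (3x3 intrinsics, pixels), "k1" (the pictures are not rectified: a ray, as slopes to the right and down, at radius r is drawn at 1 + k1 r^2 times it, then the intrinsics apply), "view" (4x4, takes a point from world to camera coordinates). Camera axes: x right, y up, looking along -z (the intrinsics and any distortion apply to the point x, -y, -z); pixel columns grow to the right and rows downward; lengths in m; the calibration is good to about 2 mm. A picture is of the moment at which its call begins.
A pose or a line that the arm cannot do raises IKError and nothing moves.
- job_done(): hands the job in, once; it reports no verdict.
The state is a dict: "time": time; "joint_pos": joint angles; "dq": joint speeds; "joint_torque": joint torques, N m; "ee_pos": TCP position; "ee_rot": TCP orientation; "ft_force": force on the tool from outside, world axes, zero at the start; "moment": the same for the moment, N m; "finger_gap": finger opening in m.
Only numpy, scipy, OpenCV 4.12 (cv2) and the standard library are available. Lean on these libraries where they do the work, as an engineer would, in place of code of your own. Each camera call takes 0.05 s, during which the arm holds its last target. There are 200 camera calls.

## Working session

There is one attempt and no reset: what is moved stays moved. The work goes in short steps, each a Python script; the robot and the scene stay as the last script left them, time stands still between calls to the robot, and variables do not carry over. Pictures are saved under pics/ and viewed, on a budget of 14 in all, crops included, one or two more only if the job needs it, and the job is handed in when it is done.

```bash
ls; mkdir -p pics; python3 - <<'E'
from bench import *
import cv2,numpy as np
s=state();print(s)
for n in("top","scene"):
    d=get_image(n);cv2.imwrite(f"pics/{n}0.png",d["frame"]);np.savez(f"{n}0.npz",**d);print(n,d["camera_matrix"],d["k1"],d["view"])
E
```

```text
pics
{'time': 0.0, 'joint_pos': array([ 1.09332193e+00,  9.18366181e-02,  1.23182475e+00, -1.73173352e-05,
        1.81978764e+00, -5.66929809e-02]), 'dq': array([-2.33407321e-05, -8.58794475e-04,  6.66254451e-04,  3.50893670e-04,
       -4.53961798e-04, -1.91520845e-03]), 'joint_torque': array([ 4.26189305e-03, -4.46470535e+01, -4.06429660e+01,  7.02144275e-02,
        2.95203610e-02, -1.87008009e-04]), 'ee_pos': array([0.24496598, 0.54742617, 0.22955469]), 'ee_rot': array([-2.36868795e-04,  2.08843998e-01,  9.77948528e-01, -8.97485871e-04]), 'ft_force': array([0.64954345, 0.51303475, 1.0731956 ]), 'moment': array([ 0.01222482, -0.01677591, -0.01151408]), 'finger_gap': 0.08786049178913245}
top [[478.58554858   0.         275.97029757]
 [  0.         478.58554858 207.9930627 ]
 [  0.           0.           1.        ]] -0.144083078126419 [[ 0.00978631 -0.99994305 -0.00425817  0.05878418]
 [ 0.99948501  0.00965151  0.03060345 -0.5683006 ]
 [-0.03056061 -0.00455547  0.99952253 -1.22037087]
 [ 0.          0.          0.          1.        ]]
scene [[414.49525546   0.         273.5310249 ]
 [  0.         414.49525546 215.55967991]
 [  0.           0.           1.        ]] -0.04705697784984402 [[ 0.18305287  0.98309797 -0.00316596 -0.16337289]
 [-0.8072698   0.15215004  0.57023315  0.43411063]
 [ 0.56107675 -0.10182703  0.8214768  -1.39882707]
 [ 0.          0.          0.          1.        ]]
```

View pics/top0.png

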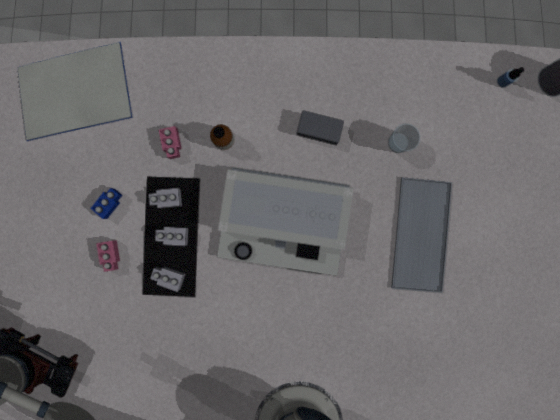

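View pics/scene0.png

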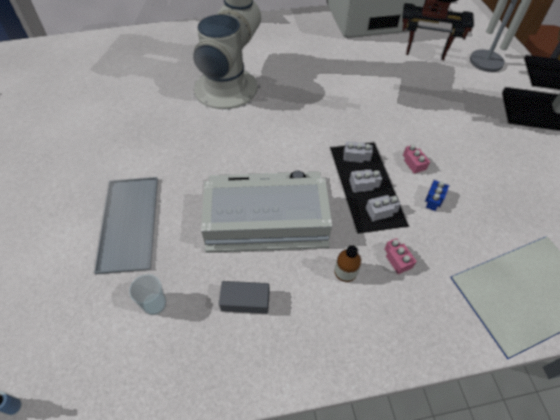

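Top view: three fresh blocks on the mat at (165,198), (172,237) and (168,279), and the button at (243,251). The black tab is at (308,252), the tray at (421,234), and two cap groups show under the lid at ~(286,210) and (320,214), which look like pockets 1 and 0. Next I'll measure.

```bash
cat > h.py <<'E'
import cv2,numpy as np
from scipy.spatial.transform import Rotation as R
def ray(d,uv,z):
    """pixels -> world points on plane height z"""
    K=d["camera_matrix"];k=float(d["k1"]);V=d["view"]
    uv=np.asarray(uv,float).reshape(-1,1,2)
    p=cv2.undistortPoints(uv,K,np.array([k,0,0,0,0.]))[:,0]
    dirs=np.c_[p[:,0],-p[:,1],-np.ones(len(p))]@V[:3,:3]
    o=-V[:3,:3].T@V[:3,3]
    return o+dirs*((z-o[2])/dirs[:,2])[:,None]
def proj(d,P):
    K=d["camera_matrix"];k=float(d["k1"]);V=d["view"];P=np.asarray(P,float).reshape(-1,3)
    c=P@V[:3,:3].T+V[:3,3];a=np.c_[c[:,0]/-c[:,2],-c[:,1]/-c[:,2]]
    a*=1+k*(a**2).sum(1)[:,None]
    return a*K[0,0]+K[:2,2]
def world(d):
    """depth image -> HxWx3 world points"""
    h,w=d["depth"].shape;u,v=np.meshgrid(np.arange(w),np.arange(h))
    p=cv2.undistortPoints(np.c_[u.ravel(),v.ravel()].astype(float).reshape(-1,1,2),d["camera_matrix"],np.array([float(d["k1"]),0,0,0,0.]))[:,0]
    D=d["depth"].ravel()
    c=np.c_[p[:,0]*D,-p[:,1]*D,-D]
    V=d["view"];return ((c-V[:3,3])@V[:3,:3]).reshape(h,w,3)
E
python3 - <<'E'
from h import *
for n in("top","scene"):
    d=dict(np.load(n+"0.npz"));f=d["frame"];W=world(d);z=W[...,2]
    ok=d["depth"]>0
    print(n,"bench z med",np.median(z[ok&(abs(z)<.02)]))
    # fresh blocks
    sel=ok&(z>.022)&(z<.075)&(W[...,1]>.2)&(W[...,1]<.45)&(W[...,0]>.3)&(W[...,0]<.68)
    hsv=cv2.cvtColor(f,cv2.COLOR_BGR2HSV);sel&=hsv[...,1]<70
    m=cv2.morphologyEx(sel.astype(np.uint8),cv2.MORPH_OPEN,np.ones((3,3)))
    k,l,st,c=cv2.connectedComponentsWithStats(m)
    for i in range(1,k):
        if st[i,4]<60: continue
        P=W[l==i];
        t=P[(P[:,2]>.03)&(P[:,2]<.045)];caps=P[P[:,2]>.046]
        print(i,st[i],c[i].round(1),"mean",P.mean(0).round(4),"rect",cv2.minAreaRect((P[:,:2]*1000).astype(np.float32)),"zmax",np.percentile(P[:,2],[50,90,97]).round(4),len(caps))
    # incubator: above bench in middle region
    sel=ok&(z>.012)&(z<.12)&(abs(W[...,1])<.19)&(W[...,0]>.3)&(W[...,0]<.68)
    m=cv2.morphologyEx(sel.astype(np.uint8),cv2.MORPH_OPEN,np.ones((3,3)))
    k,l,st,c=cv2.connectedComponentsWithStats(m);i=1+st[1:,4].argmax()
    P=W[l==i];print("inc",st[i],cv2.minAreaRect((P[:,:2]*1000).astype(np.float32)))
    P=P[(P[:,2]>.07)];print("lid",np.median(P[:,2]),cv2.minAreaRect((P[:,:2]*1000).astype(np.float32)))
    # tray
    sel=ok&(z>.001)&(z<.02)&(W[...,1]<-.2)&(W[...,1]>-.45)&(W[...,0]>.3)&(W[...,0]<.68)&(hsv[...,2]>0)
    m=cv2.morphologyEx(sel.astype(np.uint8),cv2.MORPH_OPEN,np.ones((3,3)))
    k,l,st,c=cv2.connectedComponentsWithStats(m);i=1+st[1:,4].argmax()
    P=W[l==i];print("tray",st[i],cv2.minAreaRect((P[:,:2]*1000).astype(np.float32)))
d=dict(np.load("top0.npz"));g=cv2.cvtColor(d["frame"],cv2.COLOR_BGR2GRAY)
# button: bright disc within black collar ; tab black
for name,(x0,y0,x1,y1),zz in(("button",(228,236,258,266),.048),("tab",(292,236,326,264),.05)):
    m=(g[y0:y1,x0:x1]<60).astype(np.uint8)
    cs,_=cv2.findContours(m,cv2.RETR_EXTERNAL,cv2.CHAIN_APPROX_NONE);c=max(cs,key=cv2.contourArea)
    r=cv2.minAreaRect(c);e=cv2.fitEllipse(c);ctr=np.array(r[0])+(x0,y0)
    print(name,r,ctr,e[0]+np.array((x0,y0)),ray(d,[ctr],zz).round(4))
big=cv2.resize(d["frame"][165:305,135:455],None,fx=2.5,fy=2.5,interpolation=cv2.INTER_CUBIC)
cv2.imwrite("pics/crop1.png",np.clip(big.astype(float)*1.6,0,255).astype(np.uint8))
E
```

```text
top bench z med -0.00016544044915407492
1 [149 189  31  19 483] [165.2 198.2] mean [0.5889 0.3444 0.0399] rect ((588.463134765625, 348.9429931640625), (44.634849548339844, 75.0853500366211), 7.488714218139648) zmax [0.039  0.0494 0.0522] 69
2 [156 227  31  18 486] [171.7 235.5] mean [0.4949 0.3263 0.0398] rect ((494.6439514160156, 330.32061767578125), (43.26013946533203, 77.11080169677734), 0.414898157119751) zmax [0.0388 0.0486 0.0518] 61
5 [151 268  32  23 505] [166.8 278.3] mean [0.3866 0.3378 0.0392] rect ((386.3614807128906, 340.6414489746094), (76.09480285644531, 46.965415954589844), 73.92289733886719) zmax [0.0386 0.0479 0.0519] 59
inc [  224   168   129   107 11026] ((533.984619140625, 44.825042724609375), (308.99554443359375, 235.70570373535156), 81.78944396972656)
lid 0.08031843247072945 ((563.0574951171875, 40.561668395996094), (308.9817199707031, 148.2396240234375), 81.87400817871094)
tray [404 255  19  20 126] ((422.39630126953125, -295.40386962890625), (25.487321853637695, 63.32429122924805), 36.25809860229492)
scene bench z med -0.00011174214920841604
1 [345 141  28  1
[... 632 characters left out ...]
3203125, 45.01123809814453), (311.2294921875, 240.06678771972656), 81.55845642089844)
lid 0.08044984896049531 ((562.9071655273438, 41.07521057128906), (310.8676452636719, 155.02708435058594), 81.7125244140625)
tray [ 101  177   57   86 1683] ((486.89898681640625, -316.2068176269531), (141.15707397460938, 277.79412841796875), 85.11198425292969)
button ((14.500001907348633, 14.5), (16.970561981201172, 16.970561981201172), 45.0) [242.50000191 250.5       ] [242.53059196 250.50874805] [[0.46   0.1463 0.048 ]]
tab ((15.049999237060547, 15.149999618530273), (22.76883888244629, 13.859292984008789), 8.13010311126709) [307.04999924 251.14999962] [307.18042374 251.17969513] [[ 0.4601 -0.014   0.05  ]]
```

View pics/crop1.png

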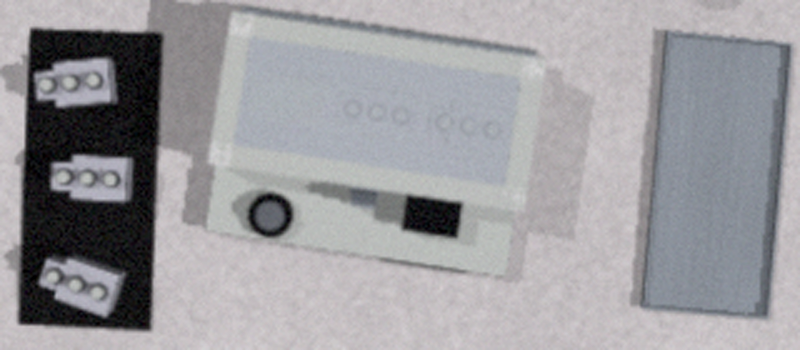

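Incubator at about (0.5635, 0.041) with yaw -8.2°, and the button and tab measurements agree with it to about 1 mm. Next I'll press the button.

```bash
cat >> h.py <<'E'
INC=np.array([.5635,.041,0.]);YAW=np.radians(-8.2)
def inc(p): return INC+R.from_euler("z",YAW).apply(p)
def quat(phi):
    """tool down, closing line at world angle phi"""
    y=np.array([np.cos(phi),np.sin(phi),0]);z=np.array([0,0,-1.]);x=np.cross(y,z)
    q=R.from_matrix(np.c_[x,y,z]).as_quat();return np.r_[q[3],q[:3]]
def snap(name,n="top"):
    from bench import get_image
    d=get_image(n);cv2.imwrite(f"pics/{name}.png",d["frame"]);np.savez(f"{name}.npz",**d);return d
E
python3 - <<'E'
from h import *
from bench import *
q=quat(YAW+np.pi/2);p=inc([-.124,.09,0])
close();move_to([p[0],p[1],.13],q)
s=state();print(s["ee_pos"],s["ft_force"],s["joint_pos"].round(2));f0=s["ft_force"][2]
move_l([p[0],p[1],.062],.1)
for z in np.arange(.058,.0455,-.0015):
    move_l([p[0],p[1],z],.05);s=state();print(z.round(4),s["ee_pos"][2].round(4),(s["ft_force"][2]-f0).round(2))
    if s["ft_force"][2]-f0>4.7:break
hold(.1);move_l([p[0],p[1],.13],.15);hold(1.0);print(state()["time"])
move_to([.40,.10,.33],q)
move_to([.33,0.02,.38],quat(0))
print(state()["time"]);snap("open");snap("opens","scene")
E
```

```text
[0.45370599 0.14842876 0.13037979] [-0.17457346 -0.62113022 -0.41263048] [ 0.24 -0.24  1.72  0.    1.66 -1.18]
0.058 0.0582 0.66
0.0565 0.0565 0.18
0.055 0.0552 0.45
0.0535 0.0536 1.45
0.052 0.0521 4.07
0.0505 0.0506 5.07
7.25
9.2333
```

View pics/open.png

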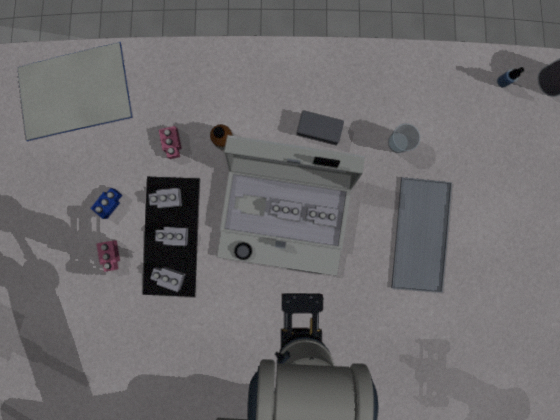

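The lid is open at its stop. Finished blocks sit in pocket 1 (286,210) and pocket 0 (322,215), pocket 2 is empty, and the three fresh blocks haven't moved. Next I'll compare block poses from the caps and from the outline.

```bash
cat >> h.py <<'E'
def blocks(d,base,x,y):
    """block poses (x,y,yaw) standing at height base inside the x,y window, from outline at base+36 and from caps"""
    W=world(d);z=W[...,2];hsv=cv2.cvtColor(d["frame"],cv2.COLOR_BGR2HSV)
    sel=(d["depth"]>0)&(z>base+.024)&(z<base+.06)&(W[...,0]>x[0])&(W[...,0]<x[1])&(W[...,1]>y[0])&(W[...,1]<y[1])&(hsv[...,1]<75)
    k,l,st,c=cv2.connectedComponentsWithStats(cv2.morphologyEx(sel.astype(np.uint8),cv2.MORPH_OPEN,np.ones((3,3))))
    out=[]
    for i in range(1,k):
        if st[i,4]<250: continue
        v,u=np.where(l==i);P=W[v,u]
        g=ray(d,np.c_[u,v],base+.036)[:,:2]
        (cx,cy),(w,h),a=cv2.minAreaRect((g*1000).astype(np.float32))
        if w<h:a+=90;w,h=h,w
        hi=P[:,2]>base+.042
        cp=ray(d,np.c_[u,v][hi],base+.048)[:,:2];m=cp.mean(0)
        e=np.linalg.svd(cp-m)[2][0];th=np.arctan2(e[1],e[0])%np.pi
        out.append(dict(out=np.array([cx/1000,cy/1000]),oyaw=a%180,dims=(round(w,1),round(h,1)),caps=m,cyaw=np.degrees(th),n=st[i,4],nc=hi.sum()))
    return out
E
python3 - <<'E'
from h import *
for n in("top0","open","opens"):
    d=dict(np.load(n+".npz"));print(n)
    for b in blocks(d,.003,(.3,.68),(.2,.45)):print(" fresh",{k:np.round(v,4) for k,v in b.items()})
    if n!="top0":
        for b in blocks(d,.015,(.5,.62),(-.12,.17)):print(" done",{k:np.round(v,4) for k,v in b.items()})
print([inc([0,y,0]).round(4) for y in(-.092,0,.092)])
d=dict(np.load("open.npz"));W=world(d)
# tray: saturation/bluish mask
hsv=cv2.cvtColor(d["frame"],cv2.COLOR_BGR2HSV);sub=hsv[165:305,380:465]
print("tray hsv",hsv[235,420],"bench",hsv[235,475])
b=d["frame"].astype(int);m=((b[...,0]-b[...,2]>8)).astype(np.uint8);m[:,:385]=0;m[:,460:]=0;m[:165]=0;m[305:]=0
m=cv2.morphologyEx(m,cv2.MORPH_CLOSE,np.ones((5,5)));m=cv2.morphologyEx(m,cv2.MORPH_OPEN,np.ones((5,5)))
cs,_=cv2.findContours(m,cv2.RETR_EXTERNAL,cv2.CHAIN_APPROX_NONE);c=max(cs,key=cv2.contourArea)
print(cv2.minAreaRect(c),cv2.minAreaRect((ray(d,c[:,0].astype(float),.006)[:,:2]*1000).astype(np.float32)))
z=W[160:310,385:460,2];print("z around tray",np.percentile(z,[5,50,95]))
E
```

```text
top0
 fresh {'out': array([0.5888, 0.3486]), 'oyaw': np.float64(95.6612), 'dims': array([76.5, 44.5]), 'caps': array([0.5887, 0.349 ]), 'cyaw': np.float64(96.4549), 'n': np.int32(471), 'nc': np.int64(70)}
 fresh {'out': array([0.4948, 0.3284]), 'oyaw': np.float64(90.7201), 'dims': array([76.9, 42.9]), 'caps': array([0.4948, 0.3287]), 'cyaw': np.float64(88.048), 'n': np.int32(482), 'nc': np.int64(65)}
 fresh {'out': array([0.3874, 0.3405]), 'oyaw': np.float64(71.717), 'dims': array([76.7, 46.7]), 'caps': array([0.3871, 0.343 ]), 'cyaw': np.float64(71.8131), 'n': np.int32(488), 'nc': np.int64(63)}
open
 fresh {'out': array([0.5889, 0.3481]), 'oyaw': np.float64(95.237), 'dims': array([77.3, 44.6]), 'caps': array([0.5883, 0.3491]), 'cyaw': np.float64(96.0891), 'n': np.int32(471), 'nc': np.int64(73)}
 fresh {'out': array([0.4948, 0.3296]), 'oyaw': np.float64(90.7378), 'dims': array([74.3, 42.9]), 'caps': array([0.4952, 0.3281]), 'cyaw': np.float64(88.1617), 'n': np.int32(477), 'nc': np.int64(66)}
 fresh {'out': array([0.3874, 0.3405]), 'oyaw': np.float64(71.717), 'dims': array([76.7, 46.7
[... 807 characters left out ...]
, 'caps': array([0.4965, 0.3306]), 'cyaw': np.float64(87.439), 'n': np.int32(389), 'nc': np.int64(56)}
 fresh {'out': array([0.5941, 0.348 ]), 'oyaw': np.float64(96.0327), 'dims': array([80.6, 50.5]), 'caps': array([0.5922, 0.3488]), 'cyaw': np.float64(97.6587), 'n': np.int32(435), 'nc': np.int64(66)}
[array([ 0.5504, -0.0501,  0.    ]), array([0.5635, 0.041 , 0.    ]), array([0.5766, 0.1321, 0.    ])]
tray hsv [111  26  97] bench [173   8 129]
((421.8246154785156, 234.7673797607422), (50.115234375, 110.36613464355469), 4.969740867614746) ((501.87628173828125, -316.73187255859375), (133.95469665527344, 287.2979736328125), 85.15565490722656)
z around tray [-0.00354622  0.00122249  0.00734271]
```

```bash
cat >> h.py <<'E'
G=.0225   # TCP height above block underside when gripping
TRAY=np.array([.502,-.317]);TYAW=np.radians(-4.84)
def pick(c,yaw,base,up=.17):
    """yaw: world angle of block x, rad"""
    from bench import *
    q=quat(yaw-np.pi/2);gripper_open()
    move_to([*c,up],q);move_l([*c,base+G+.05],.2);f0=state()["ft_force"].copy()
    move_l([*c,base+G],.06);s=state();print("down",s["ee_pos"].round(4),(s["ft_force"]-f0).round(1))
    close();g=state()["finger_gap"];move_l([*c,up],.15);s=state()
    print("picked gap",round(g,4),round(s["finger_gap"],4),"f",(s["ft_force"]-f0).round(2),"t",round(s["time"],1))
    return s["finger_gap"]>.035
def lower(c,z0,z1,lim=7.,step=.002):
    """straight down in steps until z1 or an upward force over lim; returns height reached"""
    from bench import *
    f0=state()["ft_force"][2];z=z0
    while z>z1+1e-4:
        z=max(z-step,z1);move_l([*c,z],.04);f=state()["ft_force"][2]-f0
        if f>lim: break
    s=state();print("low",s["ee_pos"].round(4),"f",round(f,1),"gap",round(s["finger_gap"],4));return z
def release(c,up=.17):
    from bench import *
    gripper_open();move_l([*c,up],.15);print("t",round(state()["time"],1))
E
python3 - <<'E'
from h import *
from bench import *
for (c,yaw),tx in zip([((.5509,-.0496),np.radians(82)),((.5637,.0416),np.radians(82))],(-.085,.085)):
    assert pick(c,yaw,.015)
    t=TRAY+R.from_euler("z",TYAW).apply([tx,0,0])[:2]
    q=quat(TYAW);move_to([*t,.12],q)
    if state()["finger_gap"]<.035: print("LOST");break
    move_l([*t,.035],.12);lower(t,.035,.0255);release(t)
move_to([.36,-.12,.33],quat(0));snap("a1")
E
```

```text
Traceback (most recent call last):
  File "h.py", line 53
    from bench import *
                      ^
SyntaxError: import * only allowed at module level
```

```bash
sed -i '/^    from bench import/d' h.py; sed -i '1i from bench import *' h.py
python3 - <<'E'
from h import *
for (c,yaw),tx in zip([((.5509,-.0496),np.radians(82)),((.5637,.0416),np.radians(82))],(-.085,.085)):
    assert pick(c,yaw,.015)
    t=TRAY+R.from_euler("z",TYAW).apply([tx,0,0])[:2]
    q=quat(TYAW);move_to([*t,.12],q)
    if state()["finger_gap"]<.035: print("LOST");break
    move_l([*t,.035],.12);lower(t,.035,.0255);release(t)
move_to([.36,-.12,.33],quat(0));snap("a1")
E
```

```text
down [ 0.5512 -0.0496  0.038 ] [-1.4 -0.6 -0.1]
picked gap 0.0439 0.044 f [-1.08  0.24 -3.68] t 15.2
low [ 0.4173 -0.3098  0.0255] f -0.5 gap 0.0437
t 20.4
down [0.564  0.0416 0.038 ] [1.4 0.6 0.7]
picked gap 0.0436 0.0439 f [ 0.54  0.73 -2.13] t 25.4
low [ 0.5867 -0.3242  0.0255] f 0.1 gap 0.0434
t 30.8
```

View pics/a1.png

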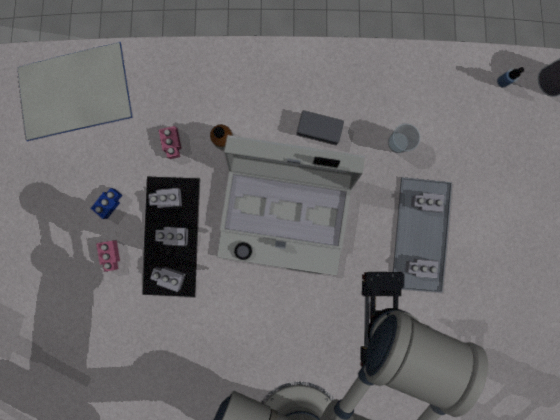

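Both finished blocks now stand in the tray at (428,202) and (424,268). The three pockets are empty and the fresh blocks haven't moved. Next, the first fresh block.

```bash
cat >> h.py <<'E'
def show(d):
    for n,a in(("fresh",(.003,(.3,.68),(.22,.45))),("tray",(.003,(.3,.68),(-.42,-.22))),("pocket",(.015,(.5,.63),(-.12,.19)))):
        for b in blocks(d,*a):print(" ",n,{k:np.round(v,4) for k,v in b.items() if k!="n"})
def seat(pocket):
    """lower the held block into pocket; on contact above the floor, try small offsets"""
    c0=inc([0,[-.092,0,.092][pocket],0])[:2];q=quat(YAW);zf=.015+G
    move_to([*c0,.14],q);print("gap over pocket",state()["finger_gap"])
    if state()["finger_gap"]<.035:return False
    move_l([*c0,zf+.016],.12)
    for o in[(0,0),(0,.0015),(0,-.0015),(.0015,0),(-.0015,0),(0,.003),(0,-.003),(.0015,.0015),(.0015,-.0015),(-.0015,.0015),(-.0015,-.0015)]:
        c=c0+R.from_euler("z",YAW).apply([*o,0])[:2]
        move_l([*c,zf+.016],.05);z=lower(c,zf+.016,zf,lim=6.)
        if z<zf+.003:return c
    return None
def home(name):
    move_to([.36,-.12,.33],quat(0));d=snap(name);show(d);return d
E
python3 - <<'E'
from h import *
d=dict(np.load("a1.npz"));show(d)
b=[b for b in blocks(d,.003,(.3,.68),(.22,.45)) if b["out"][0]>.55][0]
c=(b["out"]+b["caps"])/2;yaw=np.radians((b["oyaw"]+b["cyaw"])/2)
if pick(c,yaw,.003):
    r=seat(2);print(r)
    if isinstance(r,np.ndarray):
        release(r);home("f1")
E
```

```text
fresh {'out': array([0.5886, 0.3485]), 'oyaw': np.float64(96.1714), 'dims': array([76.6, 44.6]), 'caps': array([0.5887, 0.3496]), 'cyaw': np.float64(96.0667), 'nc': np.int64(68)}
  fresh {'out': array([0.4948, 0.3296]), 'oyaw': np.float64(90.7378), 'dims': array([74.3, 42.9]), 'caps': array([0.4942, 0.329 ]), 'cyaw': np.float64(88.3937), 'nc': np.int64(71)}
  fresh {'out': array([0.387 , 0.3405]), 'oyaw': np.float64(72.8091), 'dims': array([77.1, 45.9]), 'caps': array([0.3872, 0.342 ]), 'cyaw': np.float64(71.6881), 'nc': np.int64(63)}
  tray {'out': array([ 0.5871, -0.323 ]), 'oyaw': np.float64(85.1641), 'dims': array([76.7, 42.4]), 'caps': array([ 0.5854, -0.3236]), 'cyaw': np.float64(84.4348), 'nc': np.int64(61)}
  tray {'out': array([ 0.418 , -0.3088]), 'oyaw': np.float64(84.9242), 'dims': array([76.5, 42.5]), 'caps': array([ 0.4179, -0.3061]), 'cyaw': np.float64(88.1544), 'nc': np.int64(64)}
down [0.5889 0.3493 0.0261] [ 1.   0.4 -0.9]
picked gap 0.0438 0.0436 f [ 0.23 -1.46 -3.74] t 37.9
gap over pocket 0.043864943908201504
low [0.5767 0.132  0.0375] f 0.4 gap 0.044
[0.57662186 
[... 230 characters left out ...]
 0.3409]), 'oyaw': np.float64(71.8402), 'dims': array([75.9, 46.7]), 'caps': array([0.3876, 0.3418]), 'cyaw': np.float64(72.5828), 'nc': np.int64(62)}
  tray {'out': array([ 0.5871, -0.3232]), 'oyaw': np.float64(84.9891), 'dims': array([76.2, 42.4]), 'caps': array([ 0.5856, -0.3231]), 'cyaw': np.float64(84.4316), 'nc': np.int64(61)}
  tray {'out': array([ 0.4178, -0.3088]), 'oyaw': np.float64(85.3427), 'dims': array([76.5, 42.4]), 'caps': array([ 0.4183, -0.3064]), 'cyaw': np.float64(87.1347), 'nc': np.int64(59)}
  pocket {'out': array([0.5778, 0.1323]), 'oyaw': np.float64(82.3955), 'dims': array([73.2, 43.9]), 'caps': array([0.5776, 0.1299]), 'cyaw': np.float64(82.6845), 'nc': np.int64(54)}
```

```bash
python3 - <<'E'
from h import *
d=dict(np.load("f1.npz"))
for k,pk in((2,1),(3,0)):
    b=max(blocks(d,.003,(.3,.68),(.2,.47)),key=lambda b:b["out"][0])
    c=(b["out"]+b["caps"])/2;yaw=np.radians((b["oyaw"]+b["cyaw"])/2)
    if not pick(c,yaw,.003): print("no grip");break
    r=seat(pk)
    if not isinstance(r,np.ndarray): print("seat failed",r);break
    release(r);d=home(f"f{k}")
E
```

```text
down [0.4951 0.3288 0.026 ] [ 0.2  0.2 -0.5]
picked gap 0.044 0.044 f [ 0.2   1.12 -2.36] t 50.6
gap over pocket 0.0440964819241726
low [0.5641 0.0408 0.0488] f 8.2 gap 0.0436
low [0.5639 0.0424 0.0489] f 8.2 gap 0.0439
low [0.5636 0.0395 0.0378] f 2.0 gap 0.0435
t 58.8
  fresh {'out': array([0.3873, 0.3406]), 'oyaw': np.float64(71.5907), 'dims': array([76.7, 46.6]), 'caps': array([0.3882, 0.3419]), 'cyaw': np.float64(74.1369), 'nc': np.int64(67)}
  tray {'out': array([ 0.5869, -0.3231]), 'oyaw': np.float64(85.1641), 'dims': array([76.4, 42.6]), 'caps': array([ 0.5854, -0.3236]), 'cyaw': np.float64(84.7293), 'nc': np.int64(62)}
  tray {'out': array([ 0.418 , -0.3087]), 'oyaw': np.float64(84.9242), 'dims': array([76.8, 42.5]), 'caps': array([ 0.4182, -0.3068]), 'cyaw': np.float64(87.4022), 'nc': np.int64(59)}
  pocket {'out': array([0.5777, 0.1318]), 'oyaw': np.float64(82.3955), 'dims': array([72.1, 43.9]), 'caps': array([0.5776, 0.1308]), 'cyaw': np.float64(82.7942), 'nc': np.int64(57)}
  pocket {'out': array([0.5654, 0.0434]), 'oyaw': np.float64(81.8001), 'dims': array([75.8, 44. ])
[... 489 characters left out ...]
0.3087]), 'oyaw': np.float64(89.7636), 'dims': array([75.9, 43.2]), 'caps': array([ 0.4182, -0.3064]), 'cyaw': np.float64(87.7373), 'nc': np.int64(60)}
  pocket {'out': array([0.5778, 0.1322]), 'oyaw': np.float64(82.3955), 'dims': array([73.5, 43.9]), 'caps': array([0.5774, 0.1301]), 'cyaw': np.float64(83.416), 'nc': np.int64(59)}
  pocket {'out': array([0.5654, 0.0434]), 'oyaw': np.float64(81.8001), 'dims': array([75.8, 44. ]), 'caps': array([0.5649, 0.0433]), 'cyaw': np.float64(80.7974), 'nc': np.int64(63)}
  pocket {'out': array([ 0.5519, -0.0483]), 'oyaw': np.float64(81.0684), 'dims': array([76.5, 43.7]), 'caps': array([ 0.5525, -0.0475]), 'cyaw': np.float64(80.4133), 'nc': np.int64(68)}
```

```bash
python3 - <<'E'
from h import *
d=dict(np.load("f3.npz"));W=world(d)
L=R.from_euler("z",-YAW).apply((W-INC).reshape(-1,3)).reshape(W.shape)
for y in(-.092,0,.092):
    m=(abs(L[...,0])<.02)&(abs(L[...,1]-y+.008)<.026)&(L[...,2]>.03)&(L[...,2]<.058)
    P=L[m];A=np.c_[P[:,0],P[:,1]-y,np.ones(len(P))];k=np.linalg.lstsq(A,P[:,2],rcond=None)[0]
    print(y,len(P),"top z",np.median(P[:,2]).round(4),"slopes",k[:2].round(3))
for tx in(-.085,.085):
    c=TRAY+R.from_euler("z",TYAW).apply([tx,0,0])[:2];P=W[(np.hypot(W[...,0]-c[0],W[...,1]-c[1])<.02)];print("tray top z",np.median(P[:,2]))
f=cv2.resize(d["frame"][120:300,130:460],None,fx=2.4,fy=2.4,interpolation=cv2.INTER_CUBIC)
cv2.imwrite("pics/crop2.png",np.clip(f*1.5,0,255).astype(np.uint8))
# lid angle check: tab
m=(L[...,2]>.12)&(L[...,0]>.06)&(L[...,0]<.16)&(abs(L[...,1])<.16);print("lid hi pts",np.percentile(L[m],[2,50,98],axis=0).round(3))
E
```

```text
-0.092 292 top z 0.0504 slopes [0.005 0.008]
0 297 top z 0.0508 slopes [-0.003  0.007]
0.092 296 top z 0.0506 slopes [ 0.005 -0.01 ]
tray top z 0.039224440448449555
tray top z 0.03922353926418438
lid hi pts [[ 0.099 -0.151  0.17 ]
 [ 0.118 -0.001  0.184]
 [ 0.14   0.15   0.222]]
```

View pics/crop2.png

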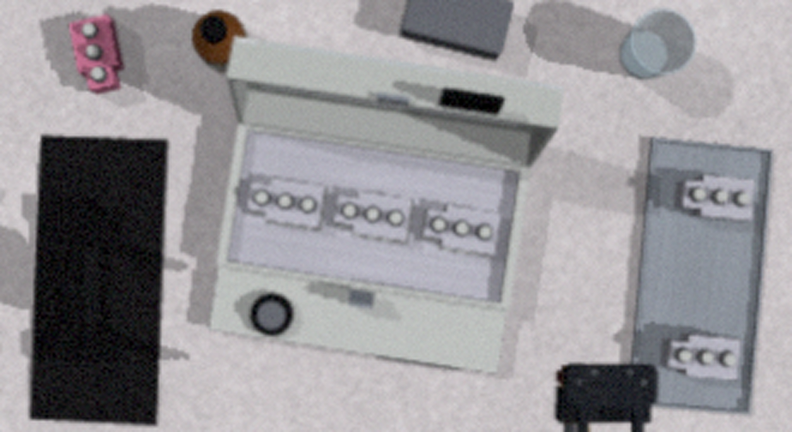

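All three fresh blocks sit level in the pockets (tops at 0.0505 m), and the two finished ones stand in the tray. The lid's tab is at its open position (~(472,100) in the crop). Next I'll close the lid.

```bash
python3 - <<'E'
from h import *
q=quat(YAW+np.pi/2);r=.172
def tcp(a,dx=0,dz=0):
    o=np.array([-np.cos(a),np.sin(a)]);u=np.array([np.sin(a),np.cos(a)])
    x,z=np.array([.075,.04])+r*o+.010*u
    p=inc([x+.010*max(np.sin(a),0)+dx,-.07,0]);return [p[0],p[1],z+.008+dz]
close()
start=tcp(1.75,.014)
for p in([*start[:2],.30],start,tcp(1.2),tcp(.6),tcp(0,0,.05)): print(np.round(p,3),inverse_kinematics(p,q) is not None)
move_to([*start[:2],.32],q);move_l([*start[:2],.28],.15);f0=state()["ft_force"].copy()
move_l(start,.1);print("behind",(state()["ft_force"]-f0).round(1),state()["ee_pos"].round(3))
move_l(tcp(1.75,.004),.05)
for a in np.arange(1.7,-.001,-.05):
    move_l(tcp(a),.08);f=state()["ft_force"]-f0
    if round(a*20)%4==0 or a<.2:print(round(a,2),f.round(1),state()["ee_pos"].round(3))
    if np.linalg.norm(f)>25:print("stop",a,f);break
else:
    for dz in(-.001,-.002,-.003,-.004,-.005):
        move_l(tcp(0,0,dz),.03);f=state()["ft_force"]-f0;print(dz,f.round(1),state()["ee_pos"][2].round(4))
        if f[2]>14:break
    hold(.2);move_l(tcp(0,0,.12),.15);hold(.3)
    move_to([.36,-.12,.33],quat(0));d=snap("end");snap("ends","scene")
    W=world(d);L=R.from_euler("z",-YAW).apply((W-INC).reshape(-1,3)).reshape(W.shape)
    m=(abs(L[...,1])<.15)&(L[...,2]>.06)&(abs(L[...,0])<.09);P=L[m];print("lid z",np.percentile(P[:,2],[5,50,95]).round(4))
    for nm,lo,hi in(("front",-.074,-.062),("rear",.06,.072)):
        mm=(L[...,0]>lo)&(L[...,0]<hi)&(abs(L[...,1])<.14);print(nm,np.median(L[mm][:,2]).round(4))
    show(d)
print(state()["time"])
E
```

```text
[ 0.691 -0.048  0.3  ] True
[ 0.691 -0.048  0.215] True
[ 0.585 -0.033  0.212] True
[ 0.498 -0.02   0.153] True
[ 0.458 -0.014  0.108] True
behind [ 0.6 -0.1 -0.1] [ 0.692 -0.048  0.217]
1.6 [ 3.3 -0.4  0.5] [ 0.653 -0.043  0.22 ]
1.4 [ 2.4 -0.3  0.1] [ 0.618 -0.038  0.219]
1.2 [ 1.9 -0.3  0.1] [ 0.585 -0.033  0.212]
1.0 [ 2.5 -0.3 -0.3] [ 0.552 -0.028  0.198]
0.8 [ 1.9 -0.5  0.9] [ 0.523 -0.024  0.178]
0.6 [ 2.1  0.5 -0.3] [ 0.498 -0.02   0.153]
0.4 [1.4 0.  1.1] [ 0.478 -0.017  0.124]
0.2 [0.6 0.1 0.5] [ 0.464 -0.015  0.092]
0.15 [ 1.1  0.2 -0. ] [ 0.462 -0.015  0.083]
0.1 [1.4 0.2 1.4] [ 0.46  -0.015  0.075]
0.05 [ 1.1  0.6 -0.8] [ 0.458 -0.015  0.066]
-0.0 [ 2.8 -0.5  1.4] [ 0.458 -0.015  0.058]
-0.001 [1.5 0.3 4.1] 0.0577
-0.002 [-0.3  0.   8.3] 0.0573
-0.003 [-2.1  0.1 11. ] 0.0569
-0.004 [-4.3  0.3 13.9] 0.0565
-0.005 [-6.5  0.7 17.1] 0.056
lid z [0.0766 0.0807 1.2374]
front 0.0812
rear 0.0803
  tray {'out': array([ 0.5869, -0.3229]), 'oyaw': np.float64(85.1641), 'dims': array([76.9, 42.6]), 'caps': array([ 0.5854, -0.3234]), 'cyaw': np.float64(84.823), 'nc': np.int64(62)}
  tray {'out': array([ 0.417 , -0.3087]), 'oyaw': np.float64(89.7636), 'dims': array([75.9, 43.2]), 'caps': array([ 0.4182, -0.3069]), 'cyaw': np.float64(87.3594), 'nc': np.int64(61)}
90.2917
```

```bash
python3 - <<'E'
import cv2,numpy as np
f=[cv2.imread(f"pics/{n}.png") for n in("end","ends")]
cv2.imwrite("pics/endc.png",np.clip(np.hstack([f[0][100:310,120:470],f[1][120:330,80:430]])*1.4,0,255).astype(np.uint8))
E
```

```text
(no output)
```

View pics/endc.png

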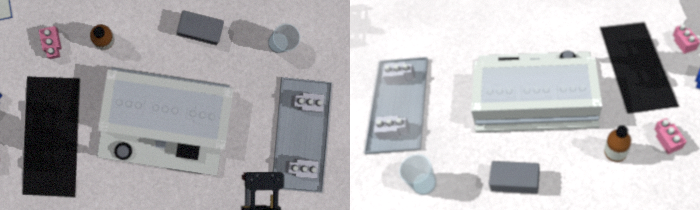

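The lid stays shut with the robot clear: its front and rear heights differ by 0.9 mm, about 0.007 rad. The caps of three blocks show through it, two blocks stand in the tray, and the bystanders haven't moved. I'm handing it in.

```bash
python3 -c "
from bench import *
print(job_done(),state()['time'])"
```

```text
the job is handed in; nothing more can be done
the job is handed in; nothing more can be done
```

The job is done and handed in at about 90 s of robot time, out of 210 s allowed. `job_done()` gives no verdict, so the results below rest on my own camera checks.

- **What I did:** I pressed the release button and the lid sprang fully open. There were two finished blocks, in pockets 0 and 1, and both now stand in the tray. All three fresh blocks are seated, one in each pocket. I then pushed the lid shut by its tab and moved the arm clear.
- **Fresh blocks:** Just before I closed the lid, their tops measured 50.4–50.8 mm (51 mm is fully home). Level was within about 0.01 rad. The centres were within 1–3 mm of the pockets, and squareness was within about 0.03 rad.
- **Middle pocket:** This block caught on the deck twice at about 8 N. It went in on the third try, shifted 1.5 mm.
- **Tray:** Both finished blocks stand at the right height. The one nearer the robot gave yaw readings that varied by about 5° between pictures. That doesn't affect where it stands, and tray yaw isn't judged.
- **Lid:** It stayed shut after I let go, with its front edge about 0.9 mm higher than its rear. That is about 0.007 rad, which is within measuring noise and under the 0.03 limit.
- **Bystanders:** The bottle, beaker and grey box looked unmoved in the last pictures; I didn't measure them.

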